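# Lock the sample canister into the shaker's bayonet mount

## Robot

A 6-joint arm with a two-finger parallel gripper is mounted at the origin on the work surface. World frame = base frame: x ahead of the robot, y to its left, z up, the work surface at z = 0. Lengths are in mm, angles in rad, forces in N, time in s.
With the tool pointing down it reaches from about 300 to 1000 mm from the base axis. Payload 5.1 kg.
Tool frame: the origin (TCP) lies on the centre line of the jaws, within the pads' length; the fingertips stand 11 mm ahead of it and the grasp point (between the pads) lies 8 mm behind it (bot.tips_ahead is the z of the fingertips in the tool frame, in mm); z points along the fingers, y is the direction in which the jaws open and shut (so a half turn about z gives the same grasp; the last joint's range is limited). The gripper opens to 95 mm and grips with 3 to 60 N. Pads are 20 mm wide; open, the fingers measure 119 mm over their backs; the gripper's body (75 mm by 180 mm) begins 59 mm behind the grasp point.
Start: joints at [1.135, 0.124, 1.65, -0, 1.367, -0.083], TCP at [224.612, 609.946, 225.656] pointing down, gripper open.
Joint ranges: [-2.61, 2.61], [-1.02, 2.33], [0.03, 2.71], [-1.35, 4.49], [0.32, 2.68], [-2.91, 2.91]. Speed limits (rad/s): [2.57, 2.57, 3.14, 3.14, 3.14, 3.14].

## Interface

Orientations are given as a unit quaternion [x, y, z, w].
In Python, from workcell import bot gives the robot as it stands.
- The arm moves only by the tool move_arm, never from a script. Its argument "deltas" is one flat list of numbers, 7 for each row, row after row: the shift along the tool's x, y, z normalised to -1 to 1, where 1 is 0.8 m, then the turn, a rotation vector about the tool's x, y, z normalised to -1 to 1, where 1 is pi rad, then the closure, from 0 (fully open) to 1 (shut). In form: [dx, dy, dz, wx, wy, wz, fingers, dx, dy, dz, wx, wy, wz, fingers, ...]. A call has 1 to 5 rows; each row is the pose to reach, as a shift and turn from the pose commanded when the call began, along the tool's axes at that moment, turning the shorter way round; what a row does not reach only later rows make up. A row lasts 1/8 s, in which the tool goes at most 62.5 mm and 10.7 degrees, less where a joint would pass 70% of its speed; a pose out of reach is approached as far as the arm can. A call with a number of a shift or a turn outside -1 to 1 is refused whole. A call with a gripper value outside its range is refused whole. The fingers move at their own pace and stop on an object; the grip force is fixed at half the most. Time passes only in rows, so rows that repeat a pose let the fingers close. It gives the time, the measured TCP pose, the force and the opening at its end, in the units of the state.
- bot.sense(): the state, without advancing time (a new reading comes with each control period).
- bot.capture(name): name is "side" or "top"; returns a dict with "color" (420x560x3 uint8, red, green, blue), "mtx" (3x3 intrinsics, pixels), "dist_coeffs" ([k1, k2, p1, p2, k3] as OpenCV has them; the pictures are not rectified), "cam_to_world" (4x4, takes a point from camera to world coordinates). Camera axes: x right, y down, z forward; pixel columns grow to the right and rows downward; lengths in mm; the calibration is good to about 2 mm. A picture is of the moment at which its call begins. There is no depth.
- bot.close_job(): hands the job in, once; it reports no verdict.
Trained networks look in the newest picture that a camera, given by its name, has taken for a name from the list of things; names that differ only in an ending like _2 or _b are one class to them, and where a whole thing is asked for, a point or a joint stands for the part that bears it (a point fixed in the world has none). Each returns a list of dicts, best first, with "p" (0 to 1); they miss things now and then, are a little off and sometimes report something else, mostly with a low value. They report only what shows in the picture. A call takes as long as a camera call. They do not tell look-alikes from the thing itself.
- bot.regions_of(label, camera): "region" (420x560 bool, what is visible of it) and "xy" ([column, row] in pixels, amid what is visible of it).
- bot.pinpoint(label, camera): "xy" ([column, row] in pixels: a listed point, or the origin of a listed thing).
The state is a dict: "t": time; "q": joint angles; "joint_vel": joint speeds; "joint_efforts": joint torques, N m; "tcp_pos": TCP position; "tool_rot": TCP orientation; "force": force on the tool from outside, world axes, zero at the start; "ft_torque": the same for the moment, N m; "grip_width": finger opening in mm.
Only numpy, scipy, OpenCV 4.12 (cv2) and the standard library are available. Lean on these libraries where they do the work, as an engineer would, in place of code of your own. Each camera call takes 0.05 s, during which the arm holds its last target. There are 200 camera calls.

## Task

Lock the blue-topped sample canister into the bayonet mount on the orbital shaker: stand it in the collar, feel for the gates with its two lugs, then gently press it down against the spring and turn it a quarter turn clockwise (seen from above) until it clicks up into its lock, and let go. Never force it: press and twist with a light hand (50 N on the mount, all contacts together, is already too much), and leave everything else on the bench where it stands.

Things in the scene. Friction and masses are not known exactly. Their poses are not given: they have to be found in the camera images.
- canister_mid (a point): Centre, half-way up, of the canister with BLUE lid and grip (red and grey ones have the same shape). 116 mm tall, 300 g +-25%, upright, z up. From below: metal spigot 29 mm long, 48 mm across (foot bevelled 3 mm); white body 60 mm across; lid, its top 80 mm up; on it an upright wing grip. Same after a half turn.
- canister_grip (a point): Point to pinch, 102 mm above the underside of the same canister, same axes. The wing is 46 mm long (along x), 14 mm thick (along y), and 80 to 116 mm above the underside: pinch it across its 14 mm.
- canister_foot (a point): Centre of that canister's underside, same axes. Two lugs stand out of the spigot along +x and -x (the line of the wing) to 33 mm from the axis; 12 mm wide, 6 to 12 mm above the underside. Yellow stripes on the body stand above them.
- canister: The same blue-topped canister as a body; origin at the centre of its underside, x along the wing.
- mount_axis (a point): Centre of the top face of the metal collar, 122 mm above the bench; axes of the housing (z up). 34 mm high, 90 mm across; bore 51 mm in a 10 mm thick top flange; two opposite gates (slots 15 mm wide, out to 36 mm from the axis, marked yellow). Gate line: turned -20 to +20 degrees from the housing's x, not measured: feel or see it. The collar is stiff and does not turn in use.
- mount_plate_up (a point): On the axis, 10 mm below the collar's top: where the sprung plate's top stands when free. Off the gates the lugs rest on the flange, the canister's underside 4 mm above this; within 3 degrees of the gates it drops these 4 mm onto the plate. The plate gives 0.6 N per mm from 3.6 N, with 16 mm travel to a hard stop.
- mount_turn_level (a point): On the axis, 24 mm below the collar's top. With the canister's underside within 2 mm of here (plate pushed down 12 to 16 mm, about 11 to 13 N, partly borne by the canister's weight) the lugs are under the flange and it can be turned, only clockwise seen from above, to a rigid stop about 93 degrees from the gates' middle, where the lock is (red marks).
- mount_locked_level (a point): On the axis, 19 mm below the collar's top: where the canister's underside is when locked. From 87 degrees on to the stop, if let up, the spring lifts it 3 mm above the flange's lower face into notches, up to this level, and it can no longer turn back. Locked, the spring alone makes contact forces that add up to 15 to 20 N.
- shaker: Orbital shaker, white housing 280 x 260 mm, 82 mm high, on the bench, fixed; origin at the centre of its underside, x towards its control panel. On it a platform 200 mm square with a blue rim (top at 98 mm), in whose middle the collar stands.
- canister_red_mid (a point): Centre, half-way up (58 mm), of the red-topped canister of the same shape: leave it.
- canister_grey_mid (a point): Centre, half-way up (58 mm), of the grey-topped canister of the same shape: leave it.
- beaker: Glass beaker 70 mm across, 90 mm high; leave it.
- reagent: Brown reagent bottle 72 mm across, 150 mm high; leave it.
- tip_box: Blue pipette-tip box 85 x 120 x 60 mm; leave it.
- tube_rack: Orange rack of tubes, 70 x 200 mm, 86 mm high; leave it.
- timer: White bench timer 70 x 70 x 22 mm; leave it.
Things that resemble listed ones, but are neither listed nor needed, are in the scene too. Leave any pink or turquoise look-alike of the canister alone.

How it is judged:
By the outcome, as a careful person would: the job done as asked, in the order asked, and still so for the second after the job is handed in, with the robot touching nothing.
It also fails if it takes over 51 s, if anything falls off the work surface, if the arm or the gripper's body presses on something with over 40 N, if the wrist force passes 120 N, or if a joint passes its speed limit or range.

## Working session

There is one attempt and no reset: what is moved stays moved. The work goes in short steps, Python scripts to look and compute and a tool call to move; the robot and the scene stay as the last step left them, time stands still between calls to the robot, and variables do not carry over. Pictures are saved under pics/ and viewed, about 8 in all and at most 12, crops included, and the job is handed in when it is done.

Besides the shell and the picture viewer there is one more tool, called after "Emit:" as name(argument=value, ...), one argument or row to a line, values as JSON. move_arm: Moves the arm, as the interface text tells. Scaled input: -1 to 1 covers 0.8 m each way for a shift and pi rad each way for a turn. Its arguments: {"type":"object","properties":{"deltas":{"type":"array","items":{"type":"number","minimum":-1,"maximum":1}}},"required":["deltas"]}

```bash
ls; mkdir -p pics
cat > h.py <<'E'
import numpy as np,cv2
from workcell import bot
def ray(c,px):
    u=cv2.undistortPoints(np.array([[px]],float),c["mtx"],np.array(c["dist_coeffs"],float))[0,0]
    T=np.array(c["cam_to_world"]);d=T[:3,:3]@[u[0],u[1],1];return T[:3,3],d
def at_z(c,px,z):
    o,d=ray(c,px);return o+d*(z-o[2])/d[2]
def proj(c,P):
    T=np.linalg.inv(np.array(c["cam_to_world"]));r=cv2.Rodrigues(T[:3,:3])[0]
    return cv2.projectPoints(np.array(P,float).reshape(-1,1,3),r,T[:3,3],np.array(c["mtx"],float),np.array(c["dist_coeffs"],float))[0].reshape(-1,2)
def save(n,im,s=1):
    cv2.imwrite("pics/"+n,cv2.resize(im[...,::-1],None,fx=s,fy=s,interpolation=cv2.INTER_CUBIC))
E
python3 - <<'E'
from h import *
print(bot.sense())
Z={"canister_mid":58,"canister_grip":102,"canister_foot":0,"mount_axis":122,"canister_red_mid":58,"canister_grey_mid":58,"shaker":0}
for n in("top","side"):
    c=bot.capture(n);save(n+"0.png",c["color"],1.4);print(n,np.round(c["cam_to_world"],2).tolist())
    for k,z in Z.items():
        for r in bot.pinpoint(k,n)[:4]: print(k,round(r["p"],2),np.round(r["xy"],1),np.round(at_z(c,r["xy"],z),1))
E
```

```text
pics
{'t': 0.0, 'q': array([ 1.13538877e+00,  1.24460125e-01,  1.65164010e+00, -1.33034556e-05,
        1.36748757e+00, -8.25884467e-02]), 'joint_vel': array([ 3.17339336e-08,  6.74915931e-04, -9.60366355e-04, -8.39950212e-05,
       -7.82672811e-04, -5.48306765e-04]), 'joint_efforts': array([ 1.10566602e-03, -4.17596555e+01, -3.59937823e+01,  7.74852047e-02,
        4.88231785e-02, -1.54005452e-04]), 'tcp_pos': array([224.37185996, 609.40282483, 224.43617036]), 'tool_rot': array([ 1.75494573e-01,  9.84479893e-01, -9.65968847e-04, -2.49194281e-04]), 'force': array([-0.60983339, -0.00399949, -0.37715319]), 'ft_torque': array([ 0.01779482, -0.03136671,  0.06121511]), 'grip_width': 95.05665263028668}
top [[-0.01, -0.98, 0.18, 351.12], [-1.0, 0.01, -0.01, 47.24], [0.0, -0.18, -0.98, 1273.19], [0.0, 0.0, 0.0, 1.0]]
canister_mid 0.66 [343.7  91.8] [ 850.7 -117.6   58. ]
canister_mid 0.63 [378.8 182.5] [ 606.1 -196.9   58. ]
canister_mid 0.56 [366.1 302.8] [ 307.7 -153.    58. ]
canister_mid 0.19 [264.3 223.7] [505.9  92.8  58. ]
canister_grip 0.91 [382.5 177.7] [ 608.7 -197.9  102. ]
canis
[... 1067 characters left out ...]
.72 [366.6 259.6] [ 666.3 -206.3  102. ]
canister_grip 0.69 [347.7 268.4] [ 610.2 -199.9  102. ]
canister_grip 0.69 [233.  319.1] [ 307.5 -159.7  102. ]
canister_foot 0.83 [238.1 343.5] [ 308.5 -164.9    0. ]
canister_foot 0.73 [388.9 234. ] [ 847.5 -118.1    0. ]
mount_axis 0.94 [243.5 212.8] [494.5  93.9 122. ]
mount_axis 0.71 [391.2 283.9] [ 651.4 -304.7  122. ]
canister_red_mid 0.77 [351.1 330.2] [ 525.1 -317.8   58. ]
canister_red_mid 0.17 [340.6 294.7] [ 568.7 -227.8   58. ]
canister_grey_mid 0.66 [298.3 311. ] [ 456.9 -205.1   58. ]
canister_grey_mid 0.26 [352.5 327.7] [ 532.  -314.7   58. ]
shaker 0.59 [248.3 240.4] [503.7  98.4   0. ]
shaker 0.37 [297.7 308.7] [ 482.6 -168.9    0. ]
```

View pics/top0.png

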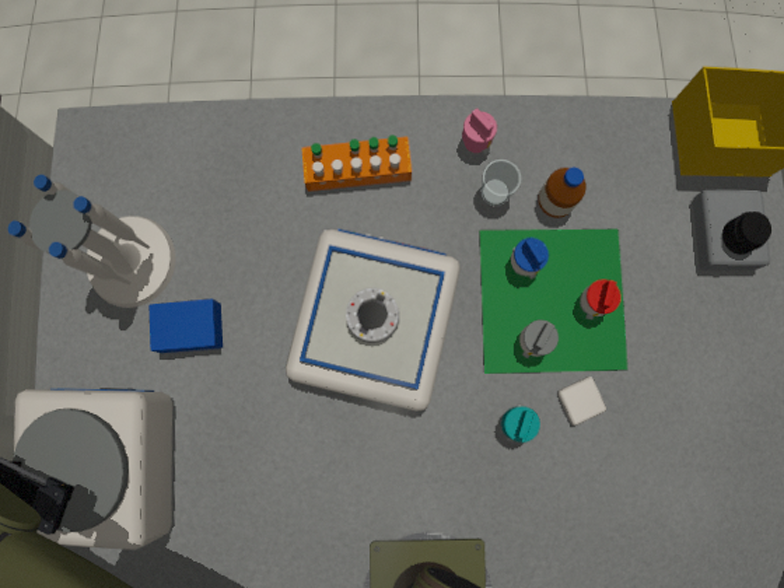

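View pics/side0.png

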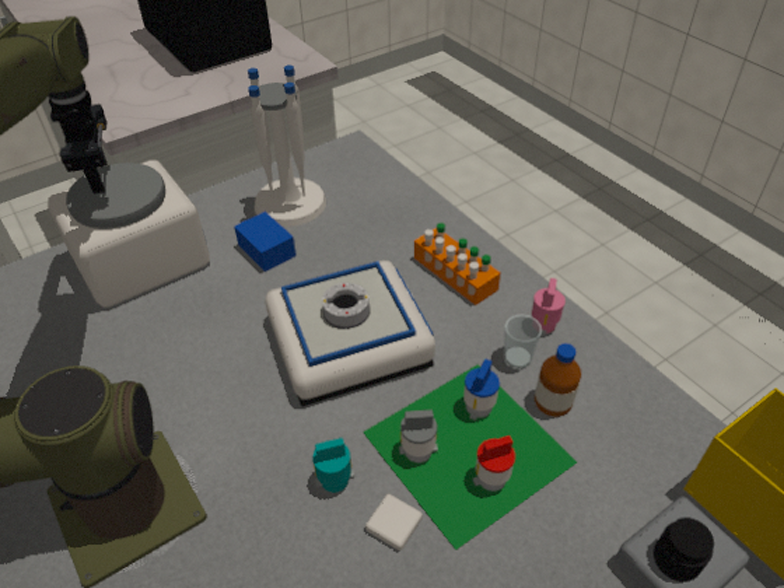

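Blue lid at top (381,180) raw, side (345,275), is the target. Pink at (343,92), turquoise at (372,303), red and grey are the others. The collar is at (265,225). Next I rectify both in an enlarged crop to confirm the target and read the angles.

```bash
cat >> h.py <<'E'
def ortho(c,cx,cy,z,half=60,n=380):
    # right = -y world, up = +x world
    g=np.linspace(-half,half,n);U,V=np.meshgrid(g,g)
    P=np.stack([cx-V,cy-U,np.full_like(U,z)],-1).reshape(-1,3)
    m=proj(c,P).astype(np.float32).reshape(n,n,2)
    return cv2.remap(np.array(c["color"]),m[...,0],m[...,1],cv2.INTER_CUBIC)
E
python3 - <<'E'
from h import *
rows=[]
for n in("top","side"):
    c=bot.capture(n)
    rows.append(np.hstack([ortho(c,608,-198,116,50,290),ortho(c,495,90,122,60,290)]))
im=np.vstack(rows)
for x in(145,435):
  for y in(145,435): cv2.circle(im,(x,y),2,(255,0,255),-1)
save("or.png",im)
E
```

```text
(no output)
```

View pics/or.png

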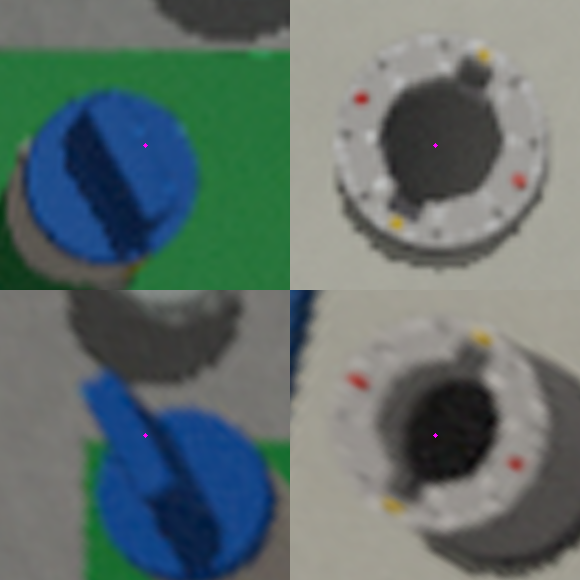

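Blue canister confirmed: both views place the wing centre near (605.5,-193) at about 27°. The collar axis is near (499,88.5) and the gate line is at about -27.7°. I'll set out from here.

```bash
cat > plan.py <<'E'
import sys,numpy as np
# usage: plan.py x y z th  X Y Z TH closure [step]   (commanded pose -> target), prints rows
a=list(map(float,sys.argv[1:]));c,t=np.array(a[:4]),np.array(a[4:8]);f=a[8];st=a[9] if len(a)>9 else 56
d=t-c;n=int(max(1,np.ceil(max(np.linalg.norm(d[:3])/st,abs(d[3])/9.5))))
p=c.copy();k=0
while k<n:
    m=min(5,n-k);th=np.radians(p[3]);out=[]
    for j in range(1,m+1):
        q=c+d*(k+j)/n;s=q-p
        out+=[round((np.cos(th)*s[0]+np.sin(th)*s[1])/800,4),round((np.sin(th)*s[0]-np.cos(th)*s[1])/800,4),round(-s[2]/800,4),0,0,round(-s[3]/180,4),f]
    print([float(v) for v in out],'->',np.round(q,2).tolist());p=q;k+=m
E
python3 plan.py 224.6 609.9 225.7 159.8 605.5 -193 200 207 0.45
```

```text
[-0.0496, -0.0486, 0.002, 0.0, 0.0, -0.0164, 0.45, -0.0992, -0.0972, 0.004, 0.0, 0.0, -0.0328, 0.45, -0.1488, -0.1458, 0.006, 0.0, 0.0, -0.0492, 0.45, -0.1983, -0.1944, 0.008, 0.0, 0.0, -0.0656, 0.45, -0.2479, -0.243, 0.01, 0.0, 0.0, -0.0819, 0.45] -> [343.63, 358.99, 217.67, 174.55]
[-0.0356, -0.0596, 0.002, 0.0, 0.0, -0.0164, 0.45, -0.0712, -0.1192, 0.004, 0.0, 0.0, -0.0328, 0.45, -0.1067, -0.1789, 0.006, 0.0, 0.0, -0.0492, 0.45, -0.1423, -0.2385, 0.008, 0.0, 0.0, -0.0656, 0.45, -0.1779, -0.2981, 0.01, 0.0, 0.0, -0.0819, 0.45] -> [462.66, 108.09, 209.64, 189.3]
[-0.0192, -0.0667, 0.002, 0.0, 0.0, -0.0164, 0.45, -0.0385, -0.1334, 0.004, 0.0, 0.0, -0.0328, 0.45, -0.0577, -0.2001, 0.006, 0.0, 0.0, -0.0492, 0.45, -0.0769, -0.2668, 0.008, 0.0, 0.0, -0.0656, 0.45, -0.0961, -0.3336, 0.01, 0.0, 0.0, -0.0819, 0.45] -> [581.69, -142.82, 201.61, 204.05]
[-0.0016, -0.0694, 0.002, 0.0, 0.0, -0.0164, 0.45] -> [605.5, -193.0, 200.0, 207.0]
```

Emit:
move_arm(
  deltas=[-0.0496,-0.0486,0.002,0.0,0.0,-0.0164,0.45,-0.0992,-0.0972,0.004,0.0,0.0,-0.0328,0.45,-0.1488,-0.1458,0.006,0.0,0.0,-0.0492,0.45,-0.1983,-0.1944,0.008,0.0,0.0,-0.0656,0.45,-0.2479,-0.243,0.01,0.0,0.0,-0.0819,0.45],
)

```text
t: 1.52
tcp_pos: [344.1, 357.4, 217.8]
tool_rot: [0.047, 0.999, 0.0, 0.0]
force: [-0.1, -1.0, 0.2]
grip_width: 53.6
```

Emit:
move_arm(
  deltas=[-0.0356,-0.0596,0.002,0.0,0.0,-0.0164,0.45,-0.0712,-0.1192,0.004,0.0,0.0,-0.0328,0.45,-0.1067,-0.1789,0.006,0.0,0.0,-0.0492,0.45,-0.1423,-0.2385,0.008,0.0,0.0,-0.0656,0.45,-0.1779,-0.2981,0.01,0.0,0.0,-0.0819,0.45],
)

```text
t: 2.15
tcp_pos: [463.1, 106.3, 210.0]
tool_rot: [-0.082, 0.997, 0.0, 0.001]
force: [0.7, 0.5, -0.2]
grip_width: 52.0
```

Emit:
move_arm(
  deltas=[-0.0192,-0.0667,0.002,0.0,0.0,-0.0164,0.45,-0.0385,-0.1334,0.004,0.0,0.0,-0.0328,0.45,-0.0577,-0.2001,0.006,0.0,0.0,-0.0492,0.45,-0.0769,-0.2668,0.008,0.0,0.0,-0.0656,0.45,-0.0961,-0.3336,0.01,0.0,0.0,-0.0819,0.45],
)

```text
t: 2.78
tcp_pos: [582.0, -144.8, 201.8]
tool_rot: [-0.209, 0.978, -0.0, 0.0]
force: [0.3, -0.0, 0.1]
grip_width: 52.5
```

Emit:
move_arm(
  deltas=[-0.0016,-0.0694,0.002,0.0,0.0,-0.0164,0.45,-0.0016,-0.0694,0.002,0.0,0.0,-0.0164,0.45,-0.0016,-0.0694,0.002,0.0,0.0,-0.0164,0.45],
)

```text
t: 3.15
tcp_pos: [604.8, -192.8, 199.7]
tool_rot: [-0.233, 0.973, 0.0, -0.0]
force: [-0.0, 0.8, -0.2]
grip_width: 52.4
```

Run:
```python
from h import *
ims=[]
for n in("top","side"):
    c=bot.capture(n); p=proj(c,[605,-193,116])[0]; print(n,p, proj(c,[605,-193,200])[0])
    x,y=(p-70).astype(int); im=np.array(c["color"]); 
    ims.append(cv2.resize(im[y:y+140,x:x+140],(400,400),interpolation=cv2.INTER_CUBIC))
save("a1.png",np.hstack(ims))
```

```text
top [381.72396175 177.97266949] [388.94136237 169.87788245]
side [344.69556864 263.99213253] [347.65151355 241.24658193]
```

View pics/a1.png

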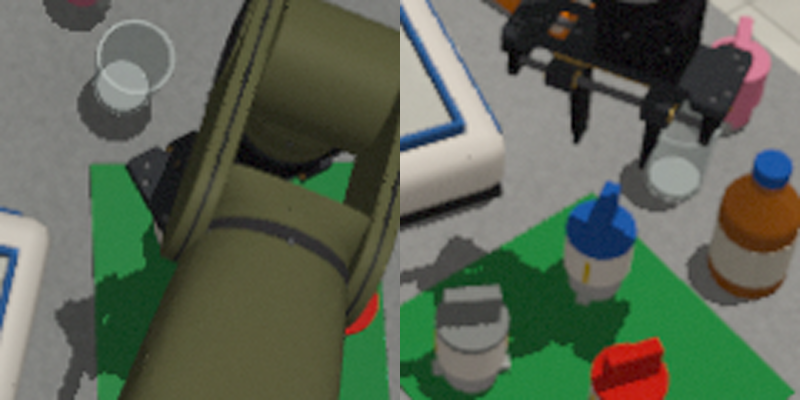

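Side crop: the open fingers at (580,130) and (648,150) straddle the blue wing at (608,200). I'll descend and close.

Emit:
move_arm(
  deltas=[0,0,0.05,0,0,0,0.45,0,0,0.09,0,0,0,0.45,0,0,0.115,0,0,0,0.45,0,0,0.12875,0,0,0,0.45,0,0,0.12875,0,0,0,0.45],
)

```text
t: 3.88
tcp_pos: [605.0, -192.8, 97.0]
tool_rot: [-0.233, 0.972, 0.0, -0.0]
force: [0.0, -1.0, 0.4]
grip_width: 52.5
```

Emit:
move_arm(
  deltas=[0,0,0,0,0,0,1,0,0,0,0,0,0,1,0,0,0,0,0,0,1,0,0,0,0,0,0,1,0,0,0,0,0,0,1],
)

```text
t: 4.5
tcp_pos: [605.1, -193.1, 97.1]
tool_rot: [-0.233, 0.972, 0.0, -0.0]
force: [0.1, 0.4, 0.1]
grip_width: 13.8
```

Emit:
move_arm(
  deltas=[0,0,-0.03,0,0,0,1,0,0,-0.08,0,0,0,1,0,0,-0.13,0,0,0,1,0,0,-0.17875,0,0,0,1,0,0,-0.17875,0,0,0,1],
)

```text
t: 5.12
tcp_pos: [606.8, -193.9, 243.8]
tool_rot: [-0.233, 0.972, -0.002, 0.003]
force: [-0.1, -0.7, -2.7]
grip_width: 13.8
```

```bash
python3 plan.py 605.5 -193 240 207 499 88.5 240 152.3 1 50
```

```text
[-0.0059, 0.0534, -0.0, 0.0, 0.0, 0.0434, 1.0, -0.0118, 0.1068, -0.0, 0.0, 0.0, 0.0868, 1.0, -0.0176, 0.1603, -0.0, 0.0, 0.0, 0.1302, 1.0, -0.0235, 0.2137, -0.0, 0.0, 0.0, 0.1737, 1.0, -0.0294, 0.2671, -0.0, 0.0, 0.0, 0.2171, 1.0] -> [529.43, 8.07, 240.0, 167.93]
[0.0291, 0.0452, -0.0, 0.0, 0.0, 0.0434, 1.0, 0.0582, 0.0904, -0.0, 0.0, 0.0, 0.0868, 1.0] -> [499.0, 88.5, 240.0, 152.3]
```

Emit:
move_arm(
  deltas=[-0.0059,0.0534,0,0,0,0.0434,1,-0.0118,0.1068,0,0,0,0.0868,1,-0.0176,0.1603,0,0,0,0.1302,1,-0.0235,0.2137,0,0,0,0.1737,1,-0.0294,0.2671,0,0,0,0.2171,1],
)

```text
t: 5.75
tcp_pos: [527.2, 9.2, 236.5]
tool_rot: [0.108, 0.994, -0.0, -0.002]
force: [1.0, -0.0, -2.3]
grip_width: 13.8
```

Emit:
move_arm(
  deltas=[0.0291,0.0452,0,0,0,0.0434,1,0.0582,0.0904,0,0,0,0.0868,1,0.0582,0.0904,0,0,0,0.0868,1,0.0582,0.0904,0,0,0,0.0868,1,0.0582,0.0904,0,0,0,0.0868,1],
)

```text
t: 6.38
tcp_pos: [498.8, 87.5, 239.0]
tool_rot: [0.24, 0.971, -0.0, -0.001]
force: [-0.8, 0.1, -2.4]
grip_width: 14.1
```

Run:
```python
from h import *
s=bot.sense();print(s["tcp_pos"],s["tool_rot"],s["force"],s["ft_torque"])
ims=[]
z=s["tcp_pos"][2]-97.1;print("foot z",z)
for n in("top","side"):
    c=bot.capture(n)
    for k,zz in(("canister_foot",z),("canister_mid",z+58),("mount_axis",122)):
        for r in bot.pinpoint(k,n)[:2]: print(n,k,round(r["p"],2),np.round(r["xy"],1),np.round(at_z(c,r["xy"],zz),1))
    p=proj(c,[499,88,150])[0]
    print(p)
    x,y=(p-[70,70]).astype(int); im=np.array(c["color"])
    ims.append(cv2.resize(im[y:y+140,x:x+140],(400,400),interpolation=cv2.INTER_CUBIC));np.save(n+".npy",im)
save("b1.png",np.hstack(ims))
```

```text
[498.81683532  87.51449874 239.01063747] [ 2.40125802e-01  9.70741464e-01 -3.81055067e-04 -6.80987305e-04] [-0.78757857  0.07405464 -2.36223569] [-0.01294995  0.00658068 -0.01538268]
foot z 141.9106374705561
top canister_foot 0.85 [338.7 103.7] [785.2 -92.7 141.9]
top canister_foot 0.74 [365.5 301.2] [ 314.3 -137.9  141.9]
top canister_mid 0.98 [366.9 305.3] [ 307.3 -131.2  199.9]
top canister_mid 0.73 [344.5  89.4] [ 798.3 -100.5  199.9]
[264.8586728  221.58501905]
side canister_foot 0.92 [388.4 233.4] [ 741.8 -196.8  141.9]
side canister_foot 0.77 [238.2 345. ] [ 274.1 -242.5  141.9]
side canister_mid 0.94 [237.3 328.9] [ 277.9 -241.5  199.9]
side canister_mid 0.87 [244.7 190.9] [502.4  90.7 199.9]
side mount_axis 0.85 [249.2 214.9] [502.7  78.4 122. ]
[245.39625547 205.91865275]
```

View pics/b1.png

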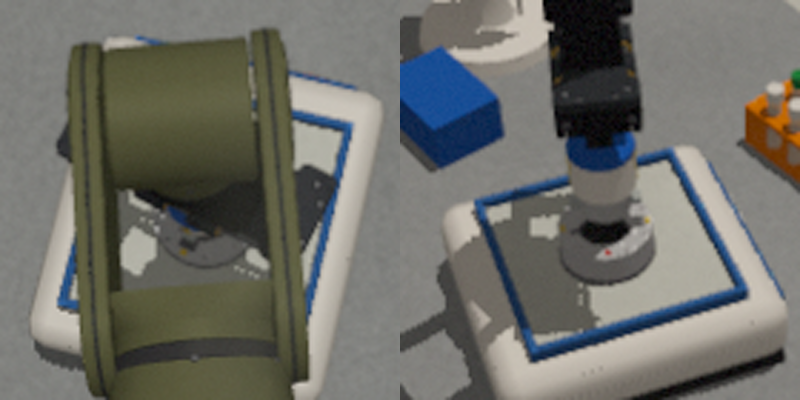

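Side crop: the canister hangs over the collar, its body at columns 567–637 and the collar at 560–655. The top camera is mostly blocked by the wrist. I'll measure the sideways offset from edges, comparing the body against the modelled outline.

Run:
```python
from h import *
c=bot.capture("side");im=np.array(c["color"]).astype(int)
a=np.linspace(0,2*np.pi,181)
def cyl(x,y,z,r): 
    p=proj(c,np.stack([x+r*np.cos(a),y+r*np.sin(a),0*a+z],-1)); return p[:,0].min(),p[:,0].max(),p[:,1].mean()
print(np.round(bot.sense()["tcp_pos"],1))
for z in(172,180,190,200,206): print("body z",z,np.round(cyl(498.8,87.5,z,30),2))
for z in(122,): print("collar",np.round(cyl(499,88.5,z,45),2),"gate/+10x",proj(c,[[499,88.5,122],[509,88.5,122],[499,98.5,122]]).round(2).tolist())
for r in(188,190,192,194,196,198,214): print(r,im[r,226:268].sum(1).tolist())
```

```text
[498.9  88.3 240.1]
body z 172 [233.28 256.45 200.07]
body z 180 [233.02 256.3  197.84]
body z 190 [232.69 256.1  195.02]
body z 200 [232.36 255.91 192.17]
body z 206 [232.16 255.79 190.45]
collar [229.08 262.86 213.38] gate/+10x [[245.99, 213.27], [249.16, 211.71], [244.01, 211.11]]
188 [388, 393, 386, 396, 391, 383, 349, 211, 128, 137, 122, 126, 132, 133, 130, 116, 130, 131, 136, 137, 120, 134, 124, 122, 129, 184, 245, 243, 241, 231, 264, 350, 377, 374, 345, 352, 345, 326, 299, 291, 272, 245]
190 [393, 401, 401, 398, 397, 389, 362, 280, 171, 117, 124, 141, 134, 128, 115, 133, 125, 143, 124, 132, 130, 132, 122, 128, 125, 167, 212, 216, 191, 266, 317, 299, 276, 253, 236, 210, 208, 194, 146, 138, 145, 146]
192 [385, 384, 393, 386, 386, 380, 373, 326, 279, 253, 171, 134, 131, 133, 129, 135, 129, 127, 138, 133, 122, 133, 124, 129, 132, 122, 165, 232, 302, 358, 332, 253, 141, 128, 147, 181, 259, 389, 418, 436, 473, 502]
194 [397, 389, 390, 394, 399, 401, 395, 359, 267, 308, 310, 303, 274, 248, 225, 204, 157, 151, 162, 177, 193, 210, 237, 269, 284, 293, 332, 341, 343, 350, 344, 354, 429, 478, 502, 506, 515, 509, 512, 510, 510, 512]
196 [386, 389, 388, 372, 358, 352, 335, 292, 282, 307, 304, 309, 314, 312, 315, 323, 315, 323, 316, 319, 318, 318, 318, 305, 316, 323, 339, 347, 348, 350, 355, 383, 466, 508, 505, 506, 508, 504, 504, 503, 511, 506]
198 [282, 288, 263, 246, 226, 207, 200, 201, 236, 301, 305, 311, 314, 316, 311, 316, 314, 318, 316, 319, 317, 316, 317, 310, 313, 314, 326, 349, 347, 351, 361, 430, 509, 504, 508, 507, 508, 504, 509, 505, 511, 514]
214 [507, 511, 502, 470, 328, 228, 236, 252, 250, 249, 240, 211, 124, 62, 48, 44, 29, 49, 21, 52, 58, 57, 31, 26, 46, 49, 37, 60, 94, 198, 338, 405, 407, 417, 456, 497, 499, 460, 505, 504, 505, 504]
```

Emit:
move_arm(
  deltas=[0.0025,0,0.011,0,0,0,1,0.0025,0,0.0225,0,0,0,1,0.0025,0,0.0225,0,0,0,1,0.0025,0,0.0225,0,0,0,1],
)

```text
t: 7.32
tcp_pos: [497.0, 89.4, 221.9]
tool_rot: [0.24, 0.971, -0.0, -0.0]
force: [-0.1, -0.5, -1.5]
grip_width: 13.7
```

```bash
cat > edge.py <<'E'
from h import *
s=bot.sense();t=s["tcp_pos"];q=s["tool_rot"]
print("t",round(s["t"],2),"tcp",np.round(t,2),"th",round(2*np.degrees(np.arctan2(q[1],q[0])),2),"F",np.round(s["force"],1),"T",np.round(s["ft_torque"],2))
c=bot.capture("side");g=np.array(c["color"]).astype(float).sum(2)
a=np.linspace(0,2*np.pi,361);o=[]
for z in np.arange(t[2]-97.1+34,t[2]-97.1+56,3):
    p=proj(c,np.stack([t[0]+30*np.cos(a),t[1]+30*np.sin(a),0*a+z],-1))
    L,R=p[p[:,0].argmin()],p[p[:,0].argmax()]
    e=[]
    for P,sg in((L,-1),(R,1)):
        r=int(round(P[1]));x0=int(round(P[0]));d=np.abs(np.diff(g[r,x0-4:x0+6]))
        k=np.clip(d.argmax(),1,7);w=d[k-1:k+2];e.append(x0-4+0.5+(w*np.arange(k-1,k+2)).sum()/w.sum()-P[0])
    o.append(e)
o=np.array(o);print(np.round(o,2).tolist(),"median",np.median(o,0).round(2))
E
python3 edge.py
```

```text
t 7.33 tcp [497.02  89.38 221.9 ] th 152.27 F [-0.1 -0.5 -1.5] T [0.02 0.01 0.01]
[[1.3, 0.83], [1.68, 1.26], [1.78, 1.31], [1.06, 1.56], [1.09, 1.58], [-1.49, 1.3], [0.95, 1.64], [3.94, 1.78]] median [1.2  1.44]
```

Emit:
move_arm(
  deltas=[0.0006,0,0.0025,0,0,0,1,0.0006,0,0.005,0,0,0,1,0.0006,0,0.0065,0,0,0,1,0.0006,0,0.0075,0,0,0,1],
)

```text
t: 7.88
tcp_pos: [496.6, 89.6, 215.9]
tool_rot: [0.24, 0.971, -0.0, -0.0]
force: [0.1, 0.2, -3.2]
grip_width: 13.6
```

```bash
python3 edge.py
```

```text
t 7.88 tcp [496.6   89.56 215.9 ] th 152.26 F [ 0.1  0.2 -3.2] T [-0.01  0.    0.04]
[[0.46, 0.74], [1.54, 0.87], [1.93, 1.5], [-3.8, 1.21], [-3.7, 1.27], [0.6, 1.48], [-3.24, 1.73], [-1.19, 1.78]] median [-0.36  1.37]
```

No contact force with the foot 3 mm into the bore. Continuing down gently.

Emit:
move_arm(
  deltas=[0,0,0.0015,0,0,0,1,0,0,0.003,0,0,0,1,0,0,0.004,0,0,0,1,0,0,0.004,0,0,0,1],
)

```text
t: 8.43
tcp_pos: [496.6, 89.6, 212.7]
tool_rot: [0.24, 0.971, -0.0, -0.0]
force: [-0.5, 0.3, -2.0]
grip_width: 13.5
```

Emit:
move_arm(
  deltas=[0,0,0.0015,0,0,0,1,0,0,0.003,0,0,0,1,0,0,0.003,0,0,0,1],
)

```text
t: 8.8
tcp_pos: [496.6, 89.6, 210.3]
tool_rot: [0.24, 0.971, -0.0, -0.0]
force: [0.9, -0.1, -2.3]
grip_width: 13.8
```

The lugs went through the gates without contact: foot 8.8 mm below the collar top, only weight on the wrist. Now pressing down on the spring.

Emit:
move_arm(
  deltas=[0,0,0.0025,0,0,0,1,0,0,0.005,0,0,0,1,0,0,0.0075,0,0,0,1,0,0,0.0075,0,0,0,1],
)

```text
t: 9.3
tcp_pos: [496.7, 89.6, 204.9]
tool_rot: [0.24, 0.971, 0.0, 0.0]
force: [-1.3, 0.1, 0.1]
grip_width: 13.5
```

```bash
python3 edge.py
```

```text
t 9.3 tcp [496.7   89.57 204.95] th 152.26 F [-1.3  0.1  0.1] T [-0.05  0.37 -0.07]
[[1.25, 0.59], [0.45, 0.75], [0.61, 1.35], [0.91, 1.43], [1.0, 1.49], [1.63, 1.62], [1.77, 1.54], [3.32, -2.32]] median [1.13 1.39]
```

Emit:
move_arm(
  deltas=[0.0008,-0.0004,0.0,0,0,0,1,0.0008,-0.0004,0.0025,0,0,0,1,0.0008,-0.0004,0.005,0,0,0,1,0.0008,-0.0004,0.005,0,0,0,1],
)

```text
t: 9.85
tcp_pos: [496.4, 89.6, 200.9]
tool_rot: [0.24, 0.971, 0.0, 0.001]
force: [0.1, 0.7, 3.1]
grip_width: 14.0
```

```bash
python3 edge.py
```

```text
t 9.85 tcp [496.43  89.63 200.93] th 152.26 F [0.1 0.7 3.1] T [-0.08 -0.16  0.01]
[[-2.64, 0.74], [1.23, 0.97], [0.44, 1.6], [0.56, 1.51], [0.65, 1.57], [0.72, 1.52], [1.99, 1.56], [4.09, 1.59]] median [0.69 1.54]
```

Emit:
move_arm(
  deltas=[0,0,0.0025,0,0,0,1,0,0,0.005,0,0,0,1,0,0,0.005,0,0,0,1],
)

```text
t: 10.28
tcp_pos: [496.4, 89.6, 197.0]
tool_rot: [0.24, 0.971, 0.0, 0.001]
force: [0.4, 0.1, 6.2]
grip_width: 13.8
```

```bash
python3 edge.py;  python3 - <<'E'
from h import *
F=[]
c=bot.capture("side");F.append(bot.sense()["force"]);bot.capture("side");F.append(bot.sense()["force"]);print(F,bot.sense()["tcp_pos"])
x,y=245,200;im=np.array(c["color"]);save("c1.png",cv2.resize(im[y-40:y+40,x-50:x+50],(750,600),interpolation=cv2.INTER_CUBIC))
E
```

```text
t 10.28 tcp [496.45  89.62 197.03] th 152.26 F [0.4 0.1 6.2] T [-0.1  -0.05  0.01]
[[-2.99, 3.85], [-2.69, 1.23], [1.47, 1.51], [1.57, 1.55], [0.5, 1.6], [0.67, 1.53], [4.11, 1.52], [3.96, 1.59]] median [1.07 1.54]
[array([ 0.03181456, -0.2853457 ,  6.41130174]), array([-0.78152037,  0.61444082,  6.03676749])] [496.44337948  89.59891588 197.16553407]
```

View pics/c1.png

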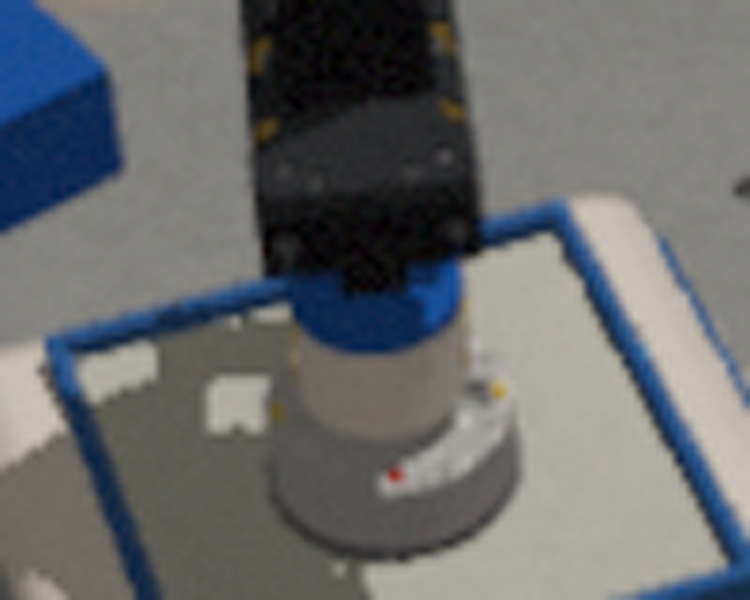

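The body's lower edge is close to the collar top and nothing jams. The reaction of about 8.7 N is still under the 11–13 N band, so I go down 2 mm at a time.

Emit:
move_arm(
  deltas=[0,0,0.0025,0,0,0,1,0,0,0.0025,0,0,0,1],
)

```text
t: 10.68
tcp_pos: [496.4, 89.6, 195.3]
tool_rot: [0.24, 0.971, 0.0, 0.001]
force: [-0.7, -1.0, 6.6]
grip_width: 13.9
```

Emit:
move_arm(
  deltas=[0,0,0.001,0,0,0,1,0,0,0.0013,0,0,0,1],
)

```text
t: 10.92
tcp_pos: [496.5, 89.6, 194.5]
tool_rot: [0.24, 0.971, 0.0, 0.001]
force: [-0.5, -0.8, 7.0]
grip_width: 13.9
```

Emit:
move_arm(
  deltas=[0,0,0.0013,0,0,0,1,0,0,0.0019,0,0,0,1,0,0,0.0019,0,0,0,1],
)

```text
t: 11.3
tcp_pos: [496.5, 89.6, 193.2]
tool_rot: [0.24, 0.971, 0.0, 0.001]
force: [-0.1, 0.1, 8.4]
grip_width: 13.9
```

Emit:
move_arm(
  deltas=[0,0,0.001,0,0,0,1,0,0,0.0019,0,0,0,1,0,0,0.0019,0,0,0,1],
)

```text
t: 11.68
tcp_pos: [496.5, 89.6, 191.9]
tool_rot: [0.24, 0.971, 0.0, 0.001]
force: [-1.3, -0.7, 9.7]
grip_width: 13.7
```

Reaction is about 12 N, which means about 14 mm of plate travel (the mat probably lifted the start height about 3 mm). This is turn level. I'll turn about the canister axis, which sits about 2.8 mm behind the TCP along tool x, and test with a small angle first.

```bash
cat > arc.py <<'E'
import sys,numpy as np
d,cx,cy=2.8,498.57,88.37
def tcp(t): t=np.radians(t);return np.array([cx+d*np.cos(t),cy+d*np.sin(t)])
def rows(t0,ts):
    a=np.radians(t0);p=tcp(t0);o=[]
    for t in ts:
        s=tcp(t)-p;o+=[round((np.cos(a)*s[0]+np.sin(a)*s[1])/800,4),round((np.sin(a)*s[0]-np.cos(a)*s[1])/800,4),0,0,0,round((t0-t)/180,4),1]
    print([float(v) for v in o],ts)
t=152.3
rows(t,[149.3,146.3,143.3]);t=143.3
for n in range(3):
    ts=[round(t-5*k,1) for k in range(1,6)];rows(t,ts);t=ts[-1]
rows(t,[65.3,62.3,62.3])
E
python3 arc.py
```

```text
[-0.0, 0.0002, 0.0, 0.0, 0.0, 0.0167, 1.0, -0.0, 0.0004, 0.0, 0.0, 0.0, 0.0333, 1.0, -0.0, 0.0005, 0.0, 0.0, 0.0, 0.05, 1.0] [149.3, 146.3, 143.3]
[-0.0, 0.0003, 0.0, 0.0, 0.0, 0.0278, 1.0, -0.0001, 0.0006, 0.0, 0.0, 0.0, 0.0556, 1.0, -0.0001, 0.0009, 0.0, 0.0, 0.0, 0.0833, 1.0, -0.0002, 0.0012, 0.0, 0.0, 0.0, 0.1111, 1.0, -0.0003, 0.0015, 0.0, 0.0, 0.0, 0.1389, 1.0] [138.3, 133.3, 128.3, 123.3, 118.3]
[-0.0, 0.0003, 0.0, 0.0, 0.0, 0.0278, 1.0, -0.0001, 0.0006, 0.0, 0.0, 0.0, 0.0556, 1.0, -0.0001, 0.0009, 0.0, 0.0, 0.0, 0.0833, 1.0, -0.0002, 0.0012, 0.0, 0.0, 0.0, 0.1111, 1.0, -0.0003, 0.0015, 0.0, 0.0, 0.0, 0.1389, 1.0] [113.3, 108.3, 103.3, 98.3, 93.3]
[-0.0, 0.0003, 0.0, 0.0, 0.0, 0.0278, 1.0, -0.0001, 0.0006, 0.0, 0.0, 0.0, 0.0556, 1.0, -0.0001, 0.0009, 0.0, 0.0, 0.0, 0.0833, 1.0, -0.0002, 0.0012, 0.0, 0.0, 0.0, 0.1111, 1.0, -0.0003, 0.0015, 0.0, 0.0, 0.0, 0.1389, 1.0] [88.3, 83.3, 78.3, 73.3, 68.3]
[-0.0, 0.0002, 0.0, 0.0, 0.0, 0.0167, 1.0, -0.0, 0.0004, 0.0, 0.0, 0.0, 0.0333, 1.0, -0.0, 0.0004, 0.0, 0.0, 0.0, 0.0333, 1.0] [65.3, 62.3, 62.3]
```

Emit:
move_arm(
  deltas=[0,0.0001,0,0,0,0.0111,1,0,0.0002,0,0,0,0.0222,1,0,0.0002,0,0,0,0.0222,1],
)

```text
t: 12.05
tcp_pos: [496.8, 89.8, 192.0]
tool_rot: [0.273, 0.962, 0.0, 0.001]
force: [0.0, 0.2, 7.6]
grip_width: 13.9
```

```bash
python3 edge.py
```

```text
t 12.05 tcp [496.81  89.79 192.  ] th 148.26 F [0.  0.2 7.6] T [-0.19  0.17 -0.01]
[[-2.9, 3.32], [-3.16, 3.47], [-3.06, 3.53], [-2.74, 1.44], [1.48, 1.45], [0.37, 1.55], [0.53, 1.44], [0.63, 1.5]] median [-1.18  1.52]
```

Emit:
move_arm(
  deltas=[0,0.0001,0,0,0,0.0111,1,0,0.0002,0,0,0,0.0222,1,0,0.0002,0,0,0,0.0222,1],
)

```text
t: 12.48
tcp_pos: [497.0, 89.9, 192.1]
tool_rot: [0.307, 0.952, 0.0, 0.001]
force: [0.4, -0.1, 8.3]
grip_width: 13.6
```

```bash
python3 edge.py
```

```text
t 12.47 tcp [497.02  89.88 192.07] th 144.27 F [ 0.4 -0.1  8.3] T [-0.15  0.1  -0.01]
[[-3.06, 3.23], [-2.87, 3.4], [-3.07, 1.55], [-2.69, 1.61], [-2.95, 1.29], [1.6, 1.46], [3.8, 1.36], [3.67, 1.39]] median [-2.78  1.51]
```

8° turned with no torque, so the lugs are under the flange. Continuing the turn.

Emit:
move_arm(
  deltas=[0,0.0003,0,0,0,0.0278,1,-0.0001,0.0006,0,0,0,0.0556,1,-0.0001,0.0009,0,0,0,0.0833,1],
)

```text
t: 12.9
tcp_pos: [497.6, 90.3, 192.1]
tool_rot: [0.43, 0.903, 0.001, 0.001]
force: [0.3, -0.3, 9.2]
grip_width: 14.0
```

```bash
python3 edge.py
```

```text
t 12.9 tcp [497.61  90.32 192.11] th 129.13 F [ 0.3 -0.3  9.2] T [-0.3   0.06  0.08]
[[-3.15, 3.23], [-2.05, 1.19], [-2.26, 1.02], [-2.17, 1.12], [-2.05, 1.18], [1.08, 1.31], [1.3, 0.8], [3.66, 1.02]] median [-2.05  1.15]
```

Emit:
move_arm(
  deltas=[0,0.0003,0,0,0,0.0278,1,-0.0001,0.0006,0,0,0,0.0556,1,-0.0001,0.0009,0,0,0,0.0833,1,-0.0002,0.0012,0,0,0,0.1111,1,-0.0003,0.0015,0,0,0,0.1389,1],
)

```text
t: 13.58
tcp_pos: [498.6, 90.8, 192.1]
tool_rot: [0.615, 0.789, 0.001, 0.001]
force: [-0.3, -1.4, 9.3]
grip_width: 13.8
```

```bash
python3 edge.py
```

```text
t 13.57 tcp [498.62  90.8  192.11] th 104.13 F [-0.3 -1.4  9.3] T [-0.36  0.14  0.08]
[[-3.3, 3.08], [-3.19, -2.05], [-2.78, -1.99], [-2.28, -1.26], [-1.42, 3.35], [-1.32, 3.4], [-0.3, 3.47], [0.57, 2.7]] median [-1.85  2.89]
```

Emit:
move_arm(
  deltas=[-0.0005,0.0003,0,0,0,0.0278,1,-0.0006,0.0006,0,0,0,0.0556,1,-0.0006,0.0009,0,0,0,0.0833,1,-0.0007,0.0012,0,0,0,0.1111,1,-0.0008,0.0015,0,0,0,0.1389,1],
)

```text
t: 14.25
tcp_pos: [499.1, 90.7, 191.7]
tool_rot: [0.771, 0.637, 0.0, 0.0]
force: [-2.2, 0.1, 9.2]
grip_width: 13.9
```

```bash
python3 edge.py
```

```text
t 14.25 tcp [499.06  90.7  191.7 ] th 79.13 F [-2.2  0.1  9.2] T [-0.23  0.64  0.12]
[[-3.51, 4.54], [-3.37, 4.76], [-2.98, 4.66], [-2.45, 4.57], [-2.35, 3.67], [-1.5, 3.72], [-0.5, 3.25], [0.41, 2.49]] median [-2.4   4.13]
```

Emit:
move_arm(
  deltas=[-0.0001,-0.0004,0,0,0,0.0222,1,-0.0001,-0.0002,0,0,0,0.0444,1,-0.0001,0,0,0,0,0.0667,1,-0.0001,0,0,0,0,0.0667,1],
)

```text
t: 14.8
tcp_pos: [499.1, 90.5, 191.7]
tool_rot: [0.833, 0.554, 0.0, 0.0]
force: [-2.4, -0.5, 10.3]
grip_width: 13.7
```

```bash
python3 edge.py
```

```text
t 14.8 tcp [499.12  90.49 191.73] th 67.24 F [-2.4 -0.5 10.3] T [-0.29  0.68 -0.07]
[[-3.61, 4.3], [-3.4, 4.64], [-2.91, 4.57], [-2.55, 4.5], [-2.46, 4.55], [-1.55, 3.8], [0.73, 3.24], [0.97, 2.45]] median [-2.5  4.4]
```

Emit:
move_arm(
  deltas=[-0.0002,-0.0006,0,0,0,0.0111,1,-0.0002,-0.0006,0,0,0,0.0222,1,-0.0002,-0.0005,0,0,0,0.0278,1,-0.0002,-0.0005,0,0,0,0.0278,1],
)

```text
t: 15.35
tcp_pos: [499.0, 90.5, 191.8]
tool_rot: [0.856, 0.517, 0.0, 0.0]
force: [-2.6, -0.8, 8.9]
grip_width: 13.9
```

```bash
python3 edge.py
```

```text
t 15.35 tcp [498.98  90.51 191.85] th 62.27 F [-2.6 -0.8  8.9] T [-0.29  0.47  0.11]
[[-3.61, 4.44], [-3.38, 4.64], [-2.95, 4.68], [-2.46, 4.56], [-2.36, 3.82], [-1.47, 3.88], [-0.94, 3.24], [0.98, -2.6]] median [-2.41  4.16]
```

Emit:
move_arm(
  deltas=[0,0,0,0,0,0.0056,1,0,0,0,0,0,0.0083,1,0,0,0,0,0,0.0083,1],
)

```text
t: 15.78
tcp_pos: [499.0, 90.5, 191.8]
tool_rot: [0.863, 0.506, 0.0, 0.0]
force: [-1.0, -0.9, 9.1]
grip_width: 13.5
```

```bash
python3 edge.py|head -1
```

```text
t 15.78 tcp [498.95  90.53 191.83] th 60.8 F [-1.  -0.9  9.1] T [-0.3   0.54  0.2 ]
```

Emit:
move_arm(
  deltas=[0,0,-0.002,0,0,0,1,0,0,-0.004,0,0,0,1,0,0,-0.005,0,0,0,1,0,0,-0.005,0,0,0,1],
)

```text
t: 16.32
tcp_pos: [498.9, 90.5, 195.1]
tool_rot: [0.863, 0.506, 0.0, 0.0]
force: [-0.3, -0.1, 6.6]
grip_width: 14.0
```

```bash
python3 edge.py|head -1
```

```text
t 16.32 tcp [498.92  90.53 195.11] th 60.8 F [-0.3 -0.1  6.6] T [-0.27  0.2   0.1 ]
```

Emit:
move_arm(
  deltas=[0,0,-0.001,0,0,0,1,0,0,-0.0015,0,0,0,1,0,0,-0.0015,0,0,0,1],
)

```text
t: 16.75
tcp_pos: [498.9, 90.5, 196.0]
tool_rot: [0.863, 0.506, 0.0, 0.0]
force: [-0.4, -0.9, 5.4]
grip_width: 14.1
```

```bash
python3 edge.py|head -1
```

```text
t 16.75 tcp [498.86  90.52 196.02] th 60.79 F [-0.4 -0.9  5.4] T [-0.28  0.02  0.17]
```

Emit:
move_arm(
  deltas=[0,0,-0.001,0,0,0,1,0,0,-0.0018,0,0,0,1,0,0,-0.0018,0,0,0,1],
)

```text
t: 17.18
tcp_pos: [498.8, 90.5, 197.0]
tool_rot: [0.863, 0.506, 0.0, 0.0]
force: [3.3, -0.0, 3.0]
grip_width: 13.9
```

```bash
python3 edge.py|head -1
```

```text
t 17.18 tcp [498.82  90.53 196.97] th 60.77 F [ 3.3 -0.   3. ] T [-0.34 -0.43  0.12]
```

The force now falls faster than the spring rate, so the lugs have met metal from below at about locked level. I'll test the lock with a small turn back.

Emit:
move_arm(
  deltas=[0,0.0,0,0,0,-0.0083,1,0,0.0,0,0,0,-0.0167,1,0,0.0,0,0,0,-0.0167,1],
)

```text
t: 17.6
tcp_pos: [498.4, 90.6, 196.9]
tool_rot: [0.849, 0.528, -0.0, -0.0]
force: [2.0, -1.4, 3.2]
grip_width: 14.1
```

```bash
python3 edge.py|head -1
```

```text
t 17.6 tcp [498.38  90.62 196.94] th 63.8 F [ 2.  -1.4  3.2] T [-0.24 -0.21  0.02]
```

Emit:
move_arm(
  deltas=[0,0.0,0,0,0,-0.0083,1,0,0.0,0,0,0,-0.0167,1,0,0.0,0,0,0,-0.0194,1],
)

```text
t: 18.02
tcp_pos: [498.3, 90.7, 197.0]
tool_rot: [0.833, 0.554, -0.0, -0.0]
force: [-0.1, -0.1, 4.1]
grip_width: 14.1
```

```bash
python3 edge.py|head -1
```

```text
t 18.02 tcp [498.3   90.67 197.02] th 67.24 F [-0.1 -0.1  4.1] T [-0.16  0.15 -0.77]
```

Torque rises to 0.77 N·m near 87°, so it is blocked and can't turn back: locked. I'll return to mid-notch, check the force, and let go.

Emit:
move_arm(
  deltas=[0,0,0,0,0,0.0139,1,0,0,0,0,0,0.0222,1,0,0,-0.0008,0,0,0.0222,1,0,0,-0.0008,0,0,0.0222,1],
)

```text
t: 18.58
tcp_pos: [498.3, 90.6, 197.0]
tool_rot: [0.851, 0.525, -0.0, -0.0]
force: [1.9, 0.0, 0.4]
grip_width: 13.8
```

```bash
python3 edge.py|head -1
```

```text
t 18.57 tcp [498.3   90.61 197.01] th 63.3 F [1.9 0.  0.4] T [-0.21 -0.17 -0.01]
```

Locked and near zero load. Releasing, then retreating up.

Emit:
move_arm(
  deltas=[0,0,0,0,0,0,0.5,0,0,0,0,0,0,0.5,0,0,0,0,0,0,0.5,0,0,0,0,0,0,0.5],
)

```text
t: 19.12
tcp_pos: [498.4, 90.6, 197.6]
tool_rot: [0.851, 0.525, -0.0, -0.0]
force: [-0.2, -0.2, -0.3]
grip_width: 46.2
```

Emit:
move_arm(
  deltas=[0,0,-0.02,0,0,0,0.5,0,0,-0.06,0,0,0,0.5,0,0,-0.12,0,0,0,0.5,0,0,-0.18,0,0,0,0.5,0,0,-0.18,0,0,0,0.5],
)

```text
t: 19.75
tcp_pos: [500.5, 90.8, 348.7]
tool_rot: [0.851, 0.525, 0.005, 0.003]
force: [0.3, -1.1, -0.7]
grip_width: 47.5
```

```bash
python3 plan.py 498.3 90.6 340 62.8 400 400 340 62.8 0.5
```

```text
[0.048, -0.0477, -0.0, 0.0, 0.0, -0.0, 0.5, 0.0959, -0.0954, -0.0, 0.0, 0.0, -0.0, 0.5, 0.1439, -0.143, -0.0, 0.0, 0.0, -0.0, 0.5, 0.1919, -0.1907, -0.0, 0.0, 0.0, -0.0, 0.5, 0.2398, -0.2384, -0.0, 0.0, 0.0, -0.0, 0.5] -> [416.38, 348.43, 340.0, 62.8]
[0.048, -0.0477, -0.0, 0.0, 0.0, -0.0, 0.5] -> [400.0, 400.0, 340.0, 62.8]
```

Emit:
move_arm(
  deltas=[0.048,-0.0477,0,0,0,0,0.5,0.0959,-0.0954,0,0,0,0,0.5,0.1439,-0.143,0,0,0,0,0.5,0.1919,-0.1907,0,0,0,0,0.5,0.1919,-0.1907,0,0,0,0,0.5],
)

```text
t: 20.38
tcp_pos: [429.7, 298.7, 340.9]
tool_rot: [0.85, 0.527, -0.001, -0.0]
force: [-0.2, 0.1, 0.1]
grip_width: 47.4
```

Run:
```python
from h import *
s=bot.sense();print(s["t"],s["tcp_pos"],s["force"])
ims=[]
for n in("top","side"):
    c=bot.capture(n);im=np.array(c["color"])
    for r in bot.pinpoint("canister_grip",n)[:3]: print(n,round(r["p"],2),np.round(at_z(c,r["xy"],205),1))
    p=proj(c,[499,88,150])[0];x,y=(p-[50,75]).astype(int)
    ims.append(cv2.resize(im[y:y+150,x:x+100],(400,600),interpolation=cv2.INTER_CUBIC))
    L=proj(c,[[499,88,103],[499,88,132],[499,88,183],[499,88,219]]);print(n,((L-[x,y])*4).round().tolist())
save("d1.png",np.hstack(ims))
```

```text
20.375 [429.6670429  298.70425362 340.94333632] [-0.16519914  0.05310709  0.10619202]
top 0.97 [ 319.8 -150.2  205. ]
top 0.91 [793. -98. 205.]
top 0.66 [499.   85.2 205. ]
top [[206.0, 313.0], [205.0, 306.0], [201.0, 295.0], [199.0, 286.0]]
side 0.9 [493.1  78.4 205. ]
side 0.79 [ 287.4 -217.4  205. ]
side 0.73 [ 758.4 -179.6  205. ]
side [[206.0, 353.0], [203.0, 323.0], [198.0, 267.0], [194.0, 226.0]]
```

View pics/d1.png

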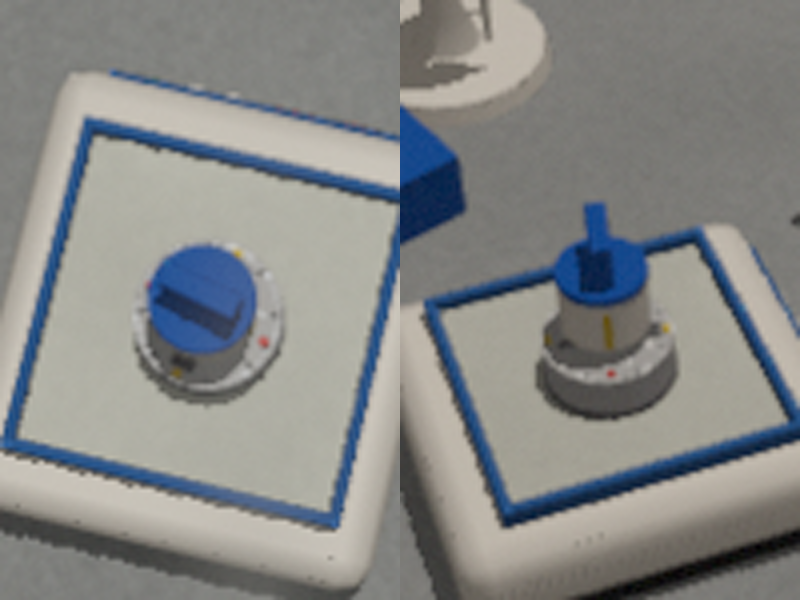

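The canister stands upright in the collar. Its stripe at (608,330) is over the red mark at (611,373), and the wing top is centred near (596,226), against a prediction of (594,226) for the locked height. Handing in.

```bash
python3 -c "
from workcell import bot
print(bot.close_job())"
```

```text
the job is handed in; nothing more can be done
None
```

The blue-topped canister is locked in the shaker's bayonet mount, released, and the job is handed in; the robot's clock read about 20.5 s of the 51 s allowed.

- **Insertion:** The lugs dropped through the gates with no measurable contact. I pressed to about 12 N of spring reaction and turned about 91° clockwise around the canister's axis.
- **Forces:** The wrist readings stayed at or below about 10 N upwards and 3.5 N sideways. During the turn-back test the torque was 0.77 N·m, which I estimate as about 23 N on the lugs. I had no direct reading of the force on the mount.
- **Lock check:** Letting it up ended in a stiff stop, and turning it back was blocked near 87°. After release the picture shows it upright, with the stripe over the red mark and the wing top at the height predicted for the locked level.
- **Disagreements:** The underside sat about 3 mm higher in the grip than I first assumed, probably because of the mat's thickness, so I trusted force over height while pressing. The two cameras differed by about 2.5 mm on where the collar is. The grip detector's side-camera reading, taken at an assumed height of 205 mm, was about 11 mm off the axis. I went by the picture instead.

The other bench items were not touched as far as I know, but I took no closing picture of the whole bench to confirm it.

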